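# Load the two-tier kingpin tin and take off its outer lid

### The job

Lay the loose kingpin in the empty V rests of the open parts tin, head the same way as the kingpin already packed there. Then pick up the lid set by the sides of its inner lid (the tray with the bushings), with the outer lid staying on so nothing spills, and lower it gently onto the tin until the inner lid sits down on the rim all round. Finally lift the outer lid alone by its bar, leaving the inner lid and the bushings standing in it undisturbed, and finish still holding the outer lid level, about 10 cm above where it sat; drop nothing and leave the other things on the counter alone.

Things in the scene. Friction and masses are not known exactly. Their poses are not given: they have to be found in the camera images.
- tin: Open narrow steel tin fixed on the counter, 177 (x) x 67 (y) x 48 high mm; walls, floor 3 thick, inside 171 x 61. Origin: centre of underside; -x end nearer the robot. Holds two pairs of black 45 degree V rests for pins along x, one pair per half; V bottoms 7, tops 22 above origin; the V's of a pair stand 20 mm either side of the pair's centre: 37 mm free between them for fingers.
- empty_rest (a point): Centre of the empty pair of V rests, in the far (+x) half of the tin: 43 mm along tin x, 14 mm above the tin's origin. The middle of a kingpin's axis comes to lie here. Axes as the tin's.
- full_rest (a point): Centre of the occupied pair of V rests, in the near (-x) half: -43 mm along tin x, 14 mm above the tin's origin.
- packed_kingpin: Raw steel kingpin lying loose in the near pair of V rests, same shape as the loose one, head towards the tin's -x end. To be left there.
- loose_kingpin: Raw steel bolt on the counter, any yaw, 70 mm long: shank 10 dia x 62, hex head 16.6 across corners x 8 thick. Origin: on its axis, mid-length, about 6 mm above the counter as it lies; x runs along the axis from head (-35) to thread end (+35): laid right, its x points as the tin's x. Roll about x arbitrary. 45 g. Grip the shank at the origin, across x.
- loose_kingpin_head (a point): Centre of the loose kingpin's hex head, 31 mm from its origin along its -x.
- inner_lid: Inner lid: aluminium tray standing on the counter under the outer lid. Origin: centre of underside; x along its length. Lowest 10 mm: plug 167 x 57 for the tin's mouth (2 mm play all round). From 10 to 32 mm: band 178 x 68 that rests on the rim; grip it across y at mid length (68 mm). Seated: origin 38 above the tin's, x axes parallel, either way round. 160-260 g.
- outer_lid: Outer lid: steel slip cap 185 x 75 lying loosely on the inner lid. Origin: centre of underside of its 3 mm top plate, 32 mm above the inner lid's origin; x along its length. Skirt reaches 10 down outside the band, 1.5 play. Mid long sides: notches 50 long through skirt and plate edge (plate 66 wide there) bare the inner lid's band to fingers from above. 120-195 g. Lifts straight up, no catch.
- bar (a point): Middle of the outer lid's bar pull: a round bar 10 mm diameter along the lid's x, 60 mm between its two feet, axis 21 mm above the outer lid's origin (13 mm free under it). Grip across y.
- bushing_1: Orange cone bushing standing in the inner lid, hidden under the outer lid: 24 mm diameter at the foot, 17 at the top, 15 high, loose. Origin: centre of its underside; z up. Stands on the inner lid's floor, 2.5 mm above that lid's origin.
- bushing_2: The second, like bushing_1, in the other half of the inner lid.
- riser_pad: Matte black hard plastic riser pad, 85 x 55 x 6, lying on the counter beyond the loose kingpin. Leave alone. Origin: centre of its underside.
- nut_driver: Brass-coloured axle nut driver with a T handle, 105 mm long, lying beyond the loose kingpin, beside the riser pad. Leave alone. Origin: mid-tool, on the counter.
- catch_bin: Fixed tin catch bin 140 x 120 x 70 at the right, with a galvanized chute sloping into it from a small plywood shelf 205 mm high. Leave alone. Origin: centre of the bin's underside.

How it is judged (in metres and radians):
On the way, in this order (a step that is already met when the one before it is completed fails the run):
1. the loose kingpin lies released in the empty V rests, head the same way as the packed one (x of loose_kingpin in the frame of tin between 0.031 and 0.055 m and y of loose_kingpin in the frame of tin between -0.005 and 0.005 m and z of loose_kingpin in the frame of tin between 0.01 and 0.018 m and angle between the x axis of loose_kingpin and the x axis of tin, either way round below 0.12 rad and x of loose_kingpin_head in the frame of tin below 0.03 m and distance between packed_kingpin and full_rest below 0.012 m and contact force between loose_kingpin and the fingers below 0.05 N and linear speed of loose_kingpin below 0.03 m/s), for 0.2 s.
2. the lid set is lowered onto the tin: the inner lid sits on the rim with the outer lid still on it (z of inner_lid in the frame of tin between 0.035 and 0.041 m and x of inner_lid in the frame of tin between -0.004 and 0.004 m and y of inner_lid in the frame of tin between -0.004 and 0.004 m and angle between inner_lid's own z axis and vertical below 0.03 rad and angle between the x axis of inner_lid and the x axis of tin, either way round below 0.06 rad and z of outer_lid in the frame of inner_lid below 0.036 m and linear speed of inner_lid below 0.03 m/s), for 0.2 s.
At the end, for the whole second after the job is handed in: Both kingpins in their rests (within 12 mm along, 5 across), heads to tin -x; inner lid on the rim (within 3 mm in height, 4 sideways, 0.03 rad), untouched, bushings standing in it; outer lid held still and level (0.15 rad) in the fingers only, at least 75 mm above its place (x of loose_kingpin in the frame of tin between 0.031 and 0.055 m and y of loose_kingpin in the frame of tin between -0.005 and 0.005 m and z of loose_kingpin in the frame of tin between 0.01 and 0.018 m and angle between the x axis of loose_kingpin and the x axis of tin, either way round below 0.12 rad and x of loose_kingpin_head in the frame of tin below 0.03 m and distance between packed_kingpin and full_rest below 0.012 m and z of inner_lid in the frame of tin between 0.035 and 0.041 m and x of inner_lid in the frame of tin between -0.004 and 0.004 m and y of inner_lid in the frame of tin between -0.004 and 0.004 m and angle between inner_lid's own z axis and vertical below 0.03 rad and angle between the x axis of inner_lid and the x axis of tin, either way round below 0.06 rad and z of bushing_1 in the frame of inner_lid between -0.002 and 0.012 m and angle between each of bushing_1, bushing_2's own z axis and vertical below 0.25 rad and z of bushing_2 in the frame of inner_lid between -0.002 and 0.012 m and z of outer_lid in the frame of inner_lid above 0.107 m and angle between outer_lid's own z axis and vertical below 0.15 rad and contact force between outer_lid and the fingers above 1 N and contact force between outer_lid and inner_lid below 0.05 N and contact force between outer_lid and tin below 0.05 N and contact force between inner_lid and the arm below 0.05 N and contact force between inner_lid and the fingers below 0.05 N and linear speed of outer_lid below 0.03 m/s); the arm keeps its last pose, push and grip.
It fails at once if the outer lid comes off while the inner lid is not seated on the tin, or the inner lid is shifted once the outer lid is off it (z of outer_lid in the frame of inner_lid above 0.04 m and not (z of inner_lid in the frame of tin between 0.033 and 0.043 m and x of inner_lid in the frame of tin between -0.005 and 0.005 m and y of inner_lid in the frame of tin between -0.005 and 0.005 m)).
It fails at once if the inner lid or the kingpin is dropped ((contact force between inner_lid and the fingers below 0.05 N and linear speed of inner_lid above 0.35 m/s) or (contact force between loose_kingpin and the fingers below 0.05 N and linear speed of loose_kingpin above 0.45 m/s)).
It fails at once if the riser pad or the nut driver is pushed about (distance of any of riser_pad, nut_driver from where it was at the start of the episode above 0.02 m).
It fails at once if the catch bin or chute is hit (contact force between catch_bin and the arm above 2 N).
It fails at once if the packed kingpin is knocked out of its place (distance between packed_kingpin and full_rest above 0.02 m).
It also fails if it takes over 72 s, if anything falls off the work surface, if the arm or the gripper's body presses on something with over 40 N, if the wrist force passes 120 N, or if a joint passes its speed limit or range.

### The arm

A 7-joint arm with a two-finger parallel gripper is mounted at the origin on the work surface. World frame = base frame: x ahead of the robot, y to its left, z up, the work surface at z = 0. Lengths are in m, angles in degrees, forces in N, time in s.
With the tool pointing down it reaches from about 0.35 to 0.775 m from the base axis. Payload 3.1 kg.
Tool frame: the origin (TCP) lies on the centre line of the jaws, within the pads' length; the fingertips stand 17 mm ahead of it and the grasp point (between the pads) lies 2 mm behind it (robot.tip_reach is the distance from the TCP to the fingertips, in m); z points along the fingers, y is the direction in which the jaws open and shut (so a half turn about z gives the same grasp; the last joint's range is limited). The gripper opens to 85 mm and grips with 20 to 120 N. Pads are 22 mm wide; open, the fingers measure 114 mm over their backs; the gripper's body (76 mm by 85 mm) begins 54 mm behind the grasp point. The pads swing forward as they close: fully open they stand 13 mm farther back than shut.
Start: joints at [-67.363, 17.813, 0.802, 86.603, -0.252, 75.585, -1.558], TCP at [0.233, 0.498, 0.248] pointing down, gripper open.
Joint ranges: [-154.91, 154.91], [-16.99, 109.72], [-72.82, 74.43], [7.12, 147.25], [-82.49, 262.49], [11.32, 116.49], [-174.64, 174.64]. Speed limits (degrees/s): [159.86, 159.86, 180, 180, 180, 180, 180].

### API

Orientations are given as [roll, pitch, yaw] about the fixed x, y, z axes, in that order (R = Rz(yaw) Ry(pitch) Rx(roll)).
In Python, from station import robot, fingers, vision, workorder, recognise gives the robot as it stands. Calls block until the motion is done:
- robot.move_to(position, orientation): joint-space move of the TCP to a pose.
- robot.line_to(position, orientation=None, velocity=0.15, f_stop=None): straight line of the TCP; orientation=None keeps the orientation; velocity is the mean speed in m/s. With f_stop (N) it stops when the force on the tool has changed by that much, and returns True; else False.
- robot.move_j(angles): joint-space move.
- fingers.gripper_to(opening, force=None): opening from 0.0 (shut) to 1.0 (fully open); force is the grip in N (None keeps the last); returns when the fingers have stopped.
- robot.pause(seconds).
- robot.inverse_kinematics(position, orientation): joint angles nearest the present ones, or None.
- vision.grab_frame(name): name is "scene" or "top"; returns the picture (480x640x3 uint8, red, green, blue); there is no depth.
- vision.calibration(name): a dict with "mtx" (3x3 intrinsics, pixels), "k1" (the pictures are not rectified: a ray, as slopes to the right and down, at radius r is drawn at 1 + k1 r^2 times it, then the intrinsics apply), "extrinsics" (4x4, takes a point from world to camera coordinates). Camera axes: x right, y up, looking along -z (the intrinsics and any distortion apply to the point x, -y, -z); pixel columns grow to the right and rows downward; lengths in m; the calibration is good to about 2 mm. A picture is of the moment at which its call begins. calibration takes no time and is no camera call.
A pose or a line that the arm cannot do raises robot.PlanningError and nothing moves.
- workorder.close_job(): hands the job in, once; it reports no verdict.
Trained networks look in the newest picture that a camera, given by its name, has taken for a name from the list of things; names that differ only in an ending like _2 or _b are one class to them, and where a whole thing is asked for, a point or a joint stands for the part that bears it (a point fixed in the world has none). Each returns a list of dicts, best first, with "p" (0 to 1); they miss things now and then, are a little off and sometimes report something else, mostly with a low value. They report only what shows in the picture. A call takes as long as a camera call.
- recognise(label, camera): "rect" ([centre column, centre row, width, height] in pixels, round what is visible of it).
Readings, each from a call of its own:
- robot.current_time_s(): time.
- robot.current_joint_positions(): joint angles.
- robot.current_dq(): joint speeds.
- robot.current_joint_torque(): joint torques, N m.
- robot.current_tool_pos(): TCP position.
- robot.current_eef_rot(): TCP orientation.
- robot.current_contact_force(): force on the tool from outside, world axes, zero at the start.
- robot.current_torque(): the same for the moment, N m.
- robot.current_finger_gap(): opening from 0.0 (shut) to 1.0 (fully open).
Only numpy, scipy, OpenCV 4.12 (cv2) and the standard library are available. Lean on these libraries where they do the work, as an engineer would, in place of code of your own. Each camera call takes 0.05 s, during which the arm holds its last target. There are 200 camera calls.

## Working session

There is one attempt and no reset: what is moved stays moved. The work goes in short steps, each a Python script; the robot and the scene stay as the last script left them, time stands still between calls to the robot, and variables do not carry over. Pictures are saved under pics/ and viewed, about 8 in all and at most 12, crops included, and the job is handed in when it is done.

```bash
ls; mkdir -p pics
python3 - <<'E'
from station import robot, fingers, vision, workorder, recognise
import cv2
for c in ("top","scene"):
    im=vision.grab_frame(c); cv2.imwrite(f"pics/{c}0.png",im[:,:,::-1])
    k=vision.calibration(c); print(c,k["mtx"],k["k1"],k["extrinsics"])
    for l in ("tin","packed_kingpin","loose_kingpin","loose_kingpin_head","outer_lid","inner_lid","bar","riser_pad","nut_driver","empty_rest","full_rest","catch_bin"):
        try: print(l,[(round(d["p"],2),[round(float(v),1) for v in d["rect"]]) for d in recognise(l,c)[:3]])
        except Exception as e: print(l,e)
E
```

```text
pics
top [[464.87565402   0.         322.09002877]
 [  0.         464.87565402 242.11466196]
 [  0.           0.           1.        ]] -0.08972411372714814 [[ 0.00218134 -0.99998356 -0.00530309 -0.12941866]
 [ 0.98639961  0.00128007  0.16435991 -0.60896623]
 [-0.16435042 -0.00558949  0.98638618 -0.89639656]
 [ 0.          0.          0.          1.        ]]
tin [(0.71, [148.2, 295.8, 65.7, 91.5])]
packed_kingpin [(0.54, [140.9, 315.9, 17.2, 31.3]), (0.36, [148.2, 295.9, 68.3, 96.3])]
loose_kingpin [(0.46, [264.5, 275.2, 29.3, 29.0])]
loose_kingpin_head [(0.58, [267.2, 274.4, 25.7, 25.4])]
outer_lid [(0.69, [378.1, 277.0, 43.8, 89.0])]
inner_lid []
bar [(0.87, [377.6, 275.0, 43.9, 92.2])]
riser_pad [(0.7, [296.9, 201.9, 29.7, 36.9]), (0.68, [549.0, 254.6, 179.1, 142.1])]
nut_driver [(0.93, [241.7, 190.0, 43.3, 53.2])]
empty_rest [(0.76, [147.0, 294.8, 61.4, 95.8]), (0.27, [297.3, 201.0, 30.4, 38.2])]
full_rest [(0.88, [148.8, 295.0, 67.7, 96.3]), (0.51, [296.0, 202.8, 27.2, 36.7])]
catch_bin [(0.63, [547.5, 255.0, 181.0, 140.4])]
scene [[478.97094231   0.         323.89084889]
 [  0
[... 322 characters left out ...]
, 373.1, 125.3, 81.1])]
packed_kingpin [(0.78, [503.8, 363.5, 46.9, 17.8])]
loose_kingpin [(0.63, [365.5, 284.7, 36.7, 6.8]), (0.45, [305.2, 214.2, 76.1, 35.4])]
loose_kingpin_head []
outer_lid [(0.83, [296.1, 200.9, 98.5, 63.4]), (0.5, [481.3, 373.5, 120.6, 73.3]), (0.48, [301.6, 373.5, 65.5, 58.7])]
inner_lid [(0.65, [302.2, 215.0, 75.7, 34.0])]
bar [(0.71, [296.6, 197.4, 97.5, 54.9])]
riser_pad [(0.62, [275.6, 303.6, 57.2, 47.5])]
nut_driver [(0.71, [481.8, 372.7, 123.9, 73.6]), (0.7, [301.9, 373.6, 64.8, 53.9])]
empty_rest [(0.8, [479.2, 371.0, 123.8, 77.3])]
full_rest [(0.9, [482.2, 371.2, 120.7, 75.9]), (0.46, [297.1, 198.8, 96.2, 60.5])]
catch_bin [(0.81, [193.8, 86.8, 168.6, 170.5])]
```

Run:
```python
import cv2,numpy as np
t=cv2.imread("pics/top0.png")[165:350,100:420]; cv2.imwrite("pics/v1.png",cv2.resize(t,None,fx=2.5,fy=2.5,interpolation=cv2.INTER_CUBIC))
t=cv2.imread("pics/scene0.png")[150:430,230:560]; cv2.imwrite("pics/v2.png",cv2.resize(t,None,fx=2.12,fy=2.12,interpolation=cv2.INTER_CUBIC))
```

```text
(no output)
```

View pics/v1.png

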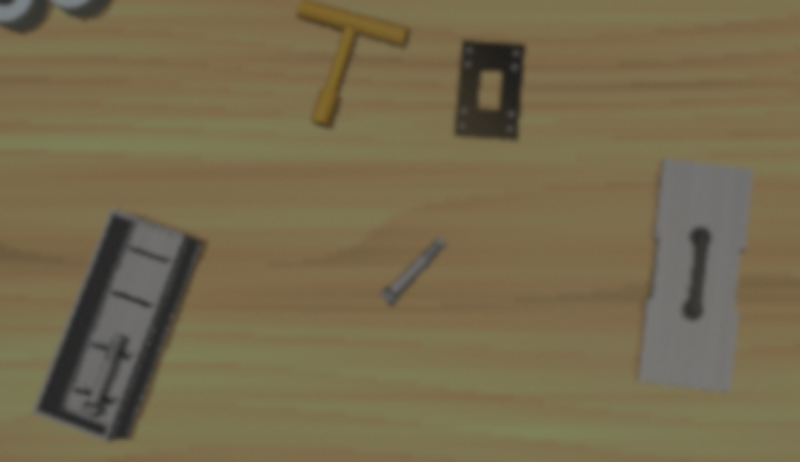

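View pics/v2.png

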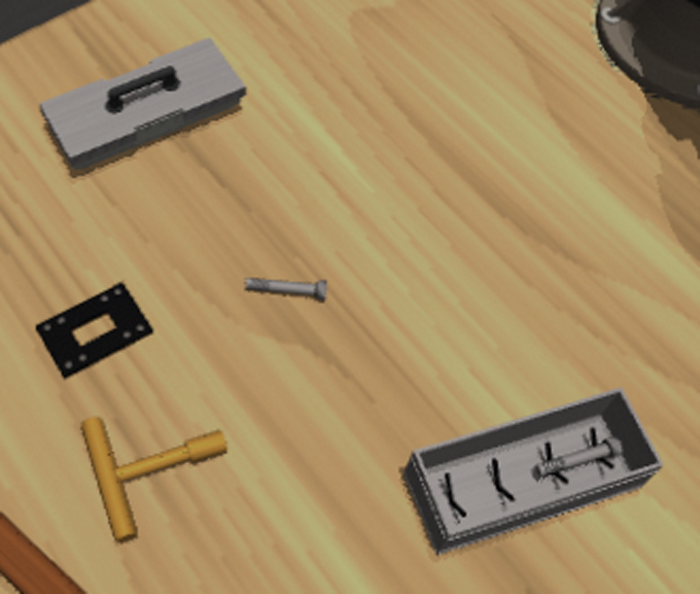

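```bash
cat > h.py <<'E'
from station import robot, fingers, vision, workorder, recognise
import cv2, numpy as np
from scipy.optimize import minimize, least_squares
def proj(c,P):
    k=vision.calibration(c); E=k["extrinsics"]; P=np.atleast_2d(P)
    q=P@E[:3,:3].T+E[:3,3]; s=np.c_[q[:,0],-q[:,1]]/-q[:,2:3]
    s=s*(1+k["k1"]*(s**2).sum(1,keepdims=True)); M=k["mtx"]
    return s*[M[0,0],M[1,1]]+M[:2,2]
def at_z(c,uv,z):
    return least_squares(lambda p:(proj(c,[p[0],p[1],z])[0]-uv),[0.5,0]).x
def rect(lx,ly,z,n=60):
    t=np.linspace(-.48,.48,n); o=np.ones(n)*.5
    return np.c_[np.r_[t*lx,t*lx,o*lx,-o*lx],np.r_[o*ly,-o*ly,t*ly,t*ly],np.full(4*n,z)]
def place(pts,p):
    c,s=np.cos(p[2]),np.sin(p[2])
    return np.c_[pts[:,0]*c-pts[:,1]*s+p[0],pts[:,0]*s+pts[:,1]*c+p[1],pts[:,2]]
def grad(im,sig):
    g=cv2.GaussianBlur(im.astype(np.float32),(0,0),sig)
    return sum(np.hypot(cv2.Sobel(g[:,:,i],-1,1,0),cv2.Sobel(g[:,:,i],-1,0,1)) for i in range(3))
def fit(ims,pts,p0,sigs=(2.5,1.2)):
    p=np.array(p0,float)
    for s in sigs:
        G={c:grad(im,s) for c,im in ims.items()}; G={c:g/np.percentile(g,99) for c,g in G.items()}
        def f(p):
            v=0
            for c,g in G.items():
                uv=proj(c,place(pts,p)).astype(np.float32)
                v-=np.minimum(cv2.remap(g,uv[None],None,cv2.INTER_LINEAR),2).mean()
            return v
        d=.004*s/2; S=np.array([p,p+[d,0,0],p+[0,d,0],p+[0,0,.06*s/2]])
        r=minimize(f,p,method="Nelder-Mead",options=dict(initial_simplex=S,xatol=1e-5,fatol=1e-6)); p=r.x
    return p,r.fun
TIN=rect(.177,.067,.048); LID=rect(.185,.075,.035)
t=np.linspace(-.027,.035,60)
PIN=np.r_[np.c_[t,0*t+.005,0*t+.006],np.c_[t,0*t-.005,0*t+.006]]
def draw(im,c,pts,col):
    for u,v in proj(c,pts): cv2.circle(im,(int(round(u*3)),int(round(v*3))),1,col,-1)
E
python3 - <<'E'
from h import *
ims={c:cv2.imread(f"pics/{c}0.png") for c in("top","scene")}
w=lambda u,v,z: at_z("top",np.array([100+u/2.5,165+v/2.5]),z)
def init(near,far,z):
    a,b=w(*near,z),w(*far,z); d=b-a; print("len",np.linalg.norm(d)); return [*(a+b)/2,np.arctan2(d[1],d[0])]
I=dict(tin=(TIN,init((74,426),(151,225),.048)),lid=(LID,init((685,385),(707,164),.035)),pin=(PIN,init((390,297),(441,243),.006)))
out={c:cv2.resize(im,None,fx=3,fy=3,interpolation=cv2.INTER_CUBIC) for c,im in ims.items()}
for n,(pts,p0) in I.items():
    print(n,"init",np.round(p0,4))
    for k in (("top",),("scene",),("top","scene")):
        p,f=fit({c:ims[c] for c in k},pts,p0,(2.5,1.2) if n!="pin" else (1.5,1)); print(k,np.round(p,4),round(np.degrees(p[2]),1),round(f,3))
        if len(k)==1: draw(out[k[0]],k[0],place(pts,p),(0,0,255))
a=out["top"][600:1050,300:1260]; b=out["scene"][480:1290,690:1680]
a=cv2.resize(a,(700,328)); b=cv2.resize(b,(440,360))
cv2.imwrite("pics/v3.png",out["scene"][480:1290:1,690:1680][::1,::1][:, :] if 0 else np.vstack([a[:, :],np.zeros((0,700,3),np.uint8)]))
cv2.imwrite("pics/v4.png",cv2.resize(out["scene"][480:1290,690:1680],(720,589)))
E
```

```text
len 0.1730241563521607
len 0.18288983404475231
len 0.06246589406006464
tin init [ 0.5002  0.2319 -0.325 ]
('top',) [ 0.504   0.2332 -0.3297] -18.9 -0.942
('scene',) [ 0.5013  0.241  -0.3226] -18.5 -0.817
('top', 'scene') [ 0.5022  0.2362 -0.3064] -17.6 -1.38
lid init [ 0.5453 -0.2439 -0.1152]
('top',) [ 0.5456 -0.2434 -0.1211] -6.9 -0.317
('scene',) [ 0.5493 -0.2431 -0.1272] -7.3 -0.481
('top', 'scene') [ 0.5427 -0.2427 -0.1203] -6.9 -0.836
pin init [ 0.5503 -0.0102 -0.7443]
('top',) [ 0.5488 -0.007  -0.7353] -42.1 -0.415
('scene',) [ 0.5408 -0.004  -0.7212] -41.3 -0.527
('top', 'scene') [ 0.5431 -0.006  -0.7006] -40.1 -0.904
```

View pics/v3.png

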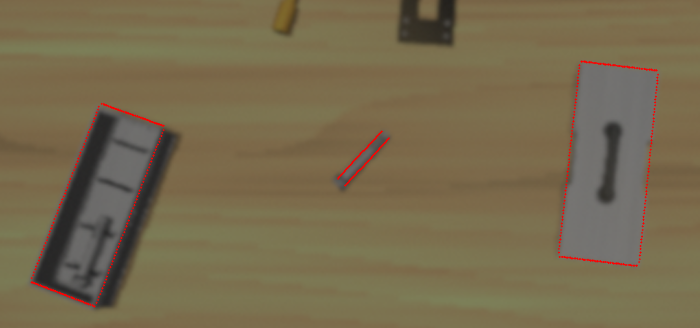

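View pics/v4.png

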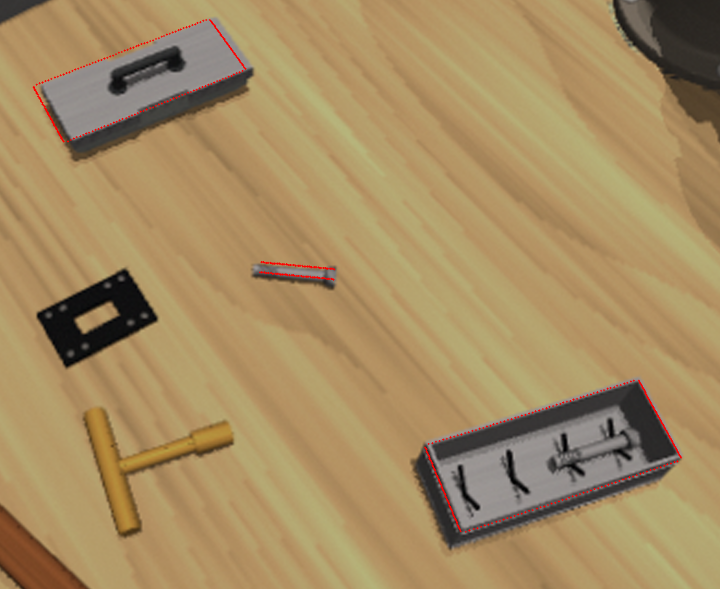

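Run:
```python
import cv2,numpy as np
T=cv2.imread("pics/top0.png");S=cv2.imread("pics/scene0.png")
def crop(im,u,v,w,h,k):
    o=cv2.resize(im[v:v+h,u:u+w],None,fx=k,fy=k,interpolation=cv2.INTER_CUBIC)
    o=np.clip((o.astype(float)-20)*1.5,0,255).astype(np.uint8)
    for a in range((-u)%10,w,10): cv2.line(o,(a*k,0),(a*k,8 if (u+a)%50 else 18),(0,255,255),1)
    for a in range((-v)%10,h,10): cv2.line(o,(0,a*k),(8 if (v+a)%50 else 18,a*k),(0,255,255),1)
    return o
c=np.zeros((600,800,3),np.uint8)
c[:300,:225]=crop(T,110,244,75,100,3)
c[300:600,:180]=crop(T,348,228,60,100,3)
c[:300,260:800]=crop(S,415,325,135,75,4)
c[320:600,260:700]=crop(S,241,165,110,70,4)
cv2.imwrite("pics/v5.png",c)
```

```text
(no output)
```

View pics/v5.png

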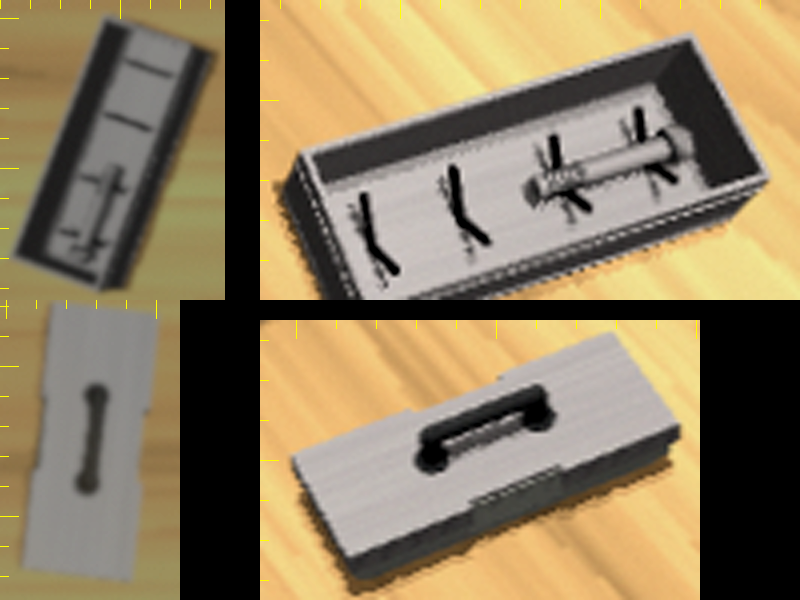

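```bash
cat >> h.py <<'E'
def cfit(obs,body,p0):  # obs: {cam: pixels}, body points
    r=least_squares(lambda p:np.concatenate([(proj(c,place(body,p))-uv).ravel() for c,uv in obs.items()]),p0,x_scale=[.01,.01,.1])
    return r.x,np.sqrt((r.fun**2).mean())
def corners(lx,ly,z): return np.array([[-lx/2,ly/2,z],[lx/2,ly/2,z],[lx/2,-ly/2,z],[-lx/2,-ly/2,z]])
E
python3 - <<'E'
from h import *
A=np.array
D=dict(
 tin=(corners(.177,.067,.048),dict(top=A([[114.7,329],[145.3,249.7],[173.3,259],[144.3,340.3]])-.33,
   scene=A([[542.3,369.5],[440.3,404.1],[424.8,363.2],[523,334]])-.35),[.502,.236,-.32]),
 lid=(corners(.185,.075,.035),dict(top=A([[356,317],[364.7,229],[400.7,231.3],[392,321.3]])-.33,
   scene=A([[346.3,192],[263.5,224.5],[249,199.5],[330.5,168.3]])-.35),[.546,-.243,-.12]),
 pin=(A([[-.035,0,.008],[.035,0,.006]]),dict(top=A([[100+388/2.5,165+297/2.5],[100+442/2.5,165+241/2.5]])-.3,scene=A([[383.8,286.3],[346,284]])-.25),[.547,-.006,-.73]))
for n,(b,o,p0) in D.items():
    for k in (("top",),("scene",),("top","scene")):
        kk={c:o[c] for c in k}
        p,e=cfit(kk,b,p0); print(n,k,np.round(p,4),round(np.degrees(p[2]),2),"rms",round(e,2))
print("cam",[-(vision.calibration(c)["extrinsics"][:3,:3].T@vision.calibration(c)["extrinsics"][:3,3]) for c in("top","scene")])
E
```

```text
tin ('top',) [ 0.5024  0.2342 -0.3138] -17.98 rms 0.95
tin ('scene',) [ 0.5008  0.2398 -0.3278] -18.78 rms 0.54
tin ('top', 'scene') [ 0.5015  0.2378 -0.3225] -18.48 rms 1.39
lid ('top',) [ 0.5463 -0.2432 -0.1104] -6.32 rms 0.51
lid ('scene',) [ 0.5423 -0.2396 -0.1328] -7.61 rms 0.38Traceback (most recent call last):
  File "<stdin>", line 12, in <module>
  File "h.py", line 39, in cfit
    r=least_squares(lambda p:np.concatenate([(proj(c,place(body,p))-uv).ravel() for c,uv in obs.items()]),p0,x_scale=[.01,.01,.1])
    return func(*args, **kwargs)
    vector_fun = VectorFunction(
        fun_wrapped,
    ...<6 lines>...
        workers=workers
    )
    self.J, dct = approx_derivative(
                  ~~~~~~~~~~~~~~~~~^
        self.fun_wrapped, self.x, f0=self.f, **finite_diff_options
        ^^^^^^^^^^^^^^^^^^^^^^^^^^^^^^^^^^^^^^^^^^^^^^^^^^^^^^^^^^
    )
    ^
    J, _nfev = _dense_difference(fun_wrapped, x0, f0, h,
               ~~~~~~~~~~~~~~~~~^^^^^^^^^^^^^^^^^^^^^^^^
                             use_one_sided, method,
                             ^^^^^^^^^^^^^^^^^^^^^^
                             mf)
                             ^^^
    df = [f_eval - f0 for f_eval in f_evals]
                                    ^^^^^^^
    f = np.atleast_1d(self.fun(x, *self.args, **self.kwargs))
                      ~~~~~~~~^^^^^^^^^^^^^^^^^^^^^^^^^^^^^^
    return np.atleast_1d(self.fun(x))
                         ~~~~~~~~^^^
    return self.f(x, *self.args, **self.kwargs)
           ~~~~~~^^^^^^^^^^^^^^^^^^^^^^^^^^^^^^
  File "h.py", line 39, in <lambda>
    r=least_squares(lambda p:np.concatenate([(proj(c,place(body,p))-uv).ravel() for c,uv in obs.items()]),p0,x_scale=[.01,.01,.1])
                                              ~~~~^^^^^^^^^^^^^^^^^
  File "h.py", line 5, in proj
    k=vision.calibration(c); E=k["extrinsics"]; P=np.atleast_2d(P)
ValueError: time passes only in moves, steps and waits
```

```bash
sed -i 's/k=vision.calibration(c); E=/k=cal(c); E=/; s/^def proj/import functools\ncal=functools.lru_cache(None)(lambda c: vision.calibration(c))\ndef proj/' h.py
cat >> h.py <<'E'
D=np.degrees
def tf(p,x,y,z):  # point in frame p=(x,y,yaw)
    return place(np.array([[x,y,z]]),p)[0].tolist()
E
python3 - <<'E'
from h import *
print("tip",robot.tip_reach,"rot",robot.current_eef_rot(),robot.current_tool_pos(),robot.current_time_s(),robot.current_contact_force())
A=np.array
P=dict(lid=(corners(.185,.075,.035),dict(top=A([[356,317],[364.7,229],[400.7,231.3],[392,321.3]])-.33,
   scene=A([[346.3,192],[263.5,224.5],[249,199.5],[330.5,168.3]])-.35),[.546,-.243,-.12]),
 pin=(A([[-.035,0,.008],[.035,0,.006]]),dict(top=A([[100+388/2.5,165+297/2.5],[100+442/2.5,165+241/2.5]])-.3,scene=A([[383.8,286.3],[346,284]])-.25),[.547,-.006,-.73]))
for n,(b,o,p0) in P.items():
    for k in (("top",),("scene",),("top","scene")):
        p,e=cfit({c:o[c] for c in k},b,p0); print(n,k,np.round(p,4),round(D(p[2]),2),"rms",round(e,2))
T=(0.5015,.2378,-.3225); z=.045; o=[180,0,D(T[2])]
for x,y,zz in ((.04,0,.12),(.04,0,z),(-.06,0,z),(.08,0,z)):
    print(robot.inverse_kinematics(tf(T,x,y,zz),o), robot.inverse_kinematics(tf(T,x,y,zz),[180,0,o[2]+180]))
E
```

```text
tip 0.017 rot [1.79996006e+02 2.51971941e-03 1.54979226e+02] [0.23264807 0.49838259 0.24832154] 1.3 [ 0.00114822 -0.21909445 -0.70848902]
lid ('top',) [ 0.5463 -0.2432 -0.1104] -6.32 rms 0.51
lid ('scene',) [ 0.5423 -0.2396 -0.1328] -7.61 rms 0.38
lid ('top', 'scene') [ 0.5442 -0.2415 -0.1194] -6.84 rms 1.09
pin ('top',) [ 0.5517 -0.0093 -0.7496] -42.95 rms 0.78
pin ('scene',) [ 0.5477 -0.0061 -0.6978] -39.98 rms 0.06
pin ('top', 'scene') [ 0.5495 -0.0075 -0.724 ] -41.48 rms 1.1
[ -50.06239957   31.12144696   37.21318381   92.49101727  -20.47012921
   63.35661824 -116.009132  ] [-32.99359065  27.65625169  12.15316222  91.78906483  -6.4002414
  61.23652175  52.41747325]
[ -48.99611347   36.49146521   35.77376131   96.38996567  -25.00877441
   55.32095344 -112.52683078] [-32.54109394  32.70940233  11.56831936  95.70932747  -7.86386197
  52.37568831  53.57315358]
[ -57.50849741   28.80366281   33.65050606  107.87101828  -20.58357741
   49.41089926 -122.00015625] [-39.0546931   25.83617982   9.17669682 107.17130663  -5.41709684
  47.4086504   44.41225785]
[ -45.55569186   39.71641906   36.21246346   91.06306106  -26.42866428
   58.01221233 -109.89279805] [-30.31363604  35.78281994  12.5820904   90.40193814  -8.96694695
  54.80581725  56.66807656]
```

Run:
```python
from h import *
T=np.array([0.5015,.2378,-.3225]); z=.045; o=[180,0,D(T[2])+180]
fingers.gripper_to(0.0,40)
robot.move_to(tf(T,.045,0,.10),o)
print("t",robot.current_time_s())
if robot.line_to(tf(T,.045,0,z),velocity=.1,f_stop=6): raise SystemExit("hit going down %s"%robot.current_tool_pos())
def loc():
    p=np.array(robot.current_tool_pos()); c,s=np.cos(T[2]),np.sin(T[2]); d=p[:2]-T[:2]
    return np.array([c*d[0]+s*d[1],-s*d[0]+c*d[1]])
def touch(x,y):
    r=robot.line_to(tf(T,x,y,z),velocity=.025,f_stop=3); q=loc(); print("touch",r,np.round(q,4),np.round(robot.current_contact_force(),1)); return q
y1=touch(.045,.035)[1]; robot.line_to(tf(T,.045,-.008,z),velocity=.08)
y2=touch(.045,-.035)[1]; robot.line_to(tf(T,.06,(y1+y2)/2,z),velocity=.08)
x1=touch(.095,(y1+y2)/2)[0]; robot.line_to(tf(T,-.055,(y1+y2)/2,z),velocity=.1)
x2=touch(-.095,(y1+y2)/2)[0]; robot.line_to(tf(T,-.055,(y1+y2)/2+.008,z),velocity=.08)
q=touch(-.055,.035)
robot.line_to(tf(T,-.055,(y1+y2)/2,z),velocity=.08)
dy=np.arctan2(y1-q[1],.045+.055)
print("dyaw deg",D(dy),"widths",y1-y2,x1-x2,"t",robot.current_time_s())
yc=(y1+y2)/2-.045*np.tan(dy); xc=(x1+x2)/2
print("tin",tf(T,xc,yc,0),D(T[2]+dy),T[2]+dy)
robot.line_to(tf(T,-.05,(y1+y2)/2,.10),velocity=.15)
```

```text
t 3.6833
touch True [0.0446 0.0184] [-0.2  0.3  0.2]
touch True [ 0.0446 -0.0149] [0.7 0.4 0.4]
touch True [0.0727 0.0014] [-0.1 -0.1 -0.1]
touch True [-0.0759  0.0017] [ 0.1 -0.1  1.2]
touch True [-0.0555  0.0188] [ 0.1 -0.6 -0.1]
dyaw deg -0.19355045485983488 widths 0.033324146485279066 0.1485872606943075 t 11.0417
tin [0.5006126722446003, 0.24011587794081987, 0.0] -18.671439347828883 -0.3258780927060368
```

```bash
echo 'TP=np.array([.5006,.2401,-.3259])' >> h.py
python3 - <<'E'
from h import *
p=(.5482,-.0067,np.radians(-41)); o=[180,0,139]
fingers.gripper_to(0.45,60)
robot.move_to(tf(p,0,0,.10),o)
robot.line_to(tf(p,0,0,.022),velocity=.1,f_stop=8)
fingers.gripper_to(0.0,60)
print("gap",robot.current_finger_gap()*85,robot.current_tool_pos(),robot.current_time_s())
robot.line_to(tf(p,0,0,.10),velocity=.12)
print("gap",robot.current_finger_gap()*85)
for c in("top","scene"): cv2.imwrite(f"pics/{c}1.png",vision.grab_frame(c)[:,:,::-1])
t=cv2.imread("pics/top1.png")[190:320,190:350]; s=cv2.imread("pics/scene1.png")[180:340,280:460]
cv2.imwrite("pics/v6.png",np.hstack([cv2.resize(t,(400,325),interpolation=3),cv2.resize(s,(366,325),interpolation=3)]))
E
```

```text
gap 6.658894409483889 [ 0.54886823 -0.00667411  0.02281033] 14.4083
gap 6.767665636552342
```

View pics/v6.png

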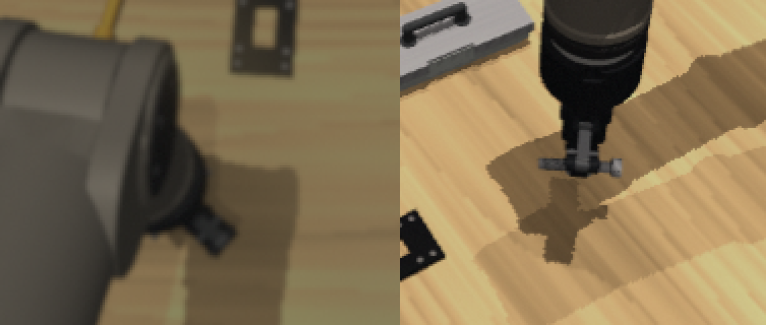

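Run:
```python
from h import *
o=[180,0,D(TP[2])+180]
robot.line_to(tf(TP,.043,0,.11),o,velocity=.16)
robot.line_to(tf(TP,.043,0,.045),velocity=.1)
print("gap",robot.current_finger_gap()*85,robot.current_tool_pos())
print(robot.line_to(tf(TP,.043,0,.027),velocity=.03,f_stop=3),robot.current_tool_pos(),robot.current_contact_force())
fingers.gripper_to(0.25); robot.pause(.3)
robot.line_to(tf(TP,.043,0,.12),velocity=.12)
robot.move_to([.52,0.0,.22],[180,0,167])
print(robot.current_time_s())
S=vision.grab_frame("scene")[:,:,::-1].copy(); cv2.imwrite("pics/scene2.png",S)
cv2.imwrite("pics/v7.png",cv2.resize(S[320:420,410:550],None,fx=5,fy=5,interpolation=2))
```

```text
gap 6.619520614301963 [0.54194728 0.22645284 0.04554242]
True [0.54135932 0.22648249 0.03054116] [ 0.17372999 -0.1611422   5.02754556]
20.6833
```

View pics/v7.png

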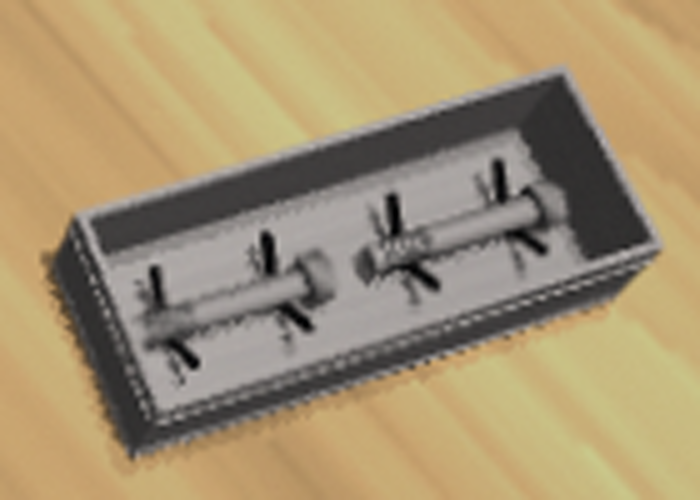

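Run:
```python
from h import *
m=at_z("scene",np.array([410+235/5-.4,320+302/5-.4]),.014)-TP[:2]; c,s=np.cos(TP[2]),np.sin(TP[2]); print("pin in tin",c*m[0]+s*m[1],-s*m[0]+c*m[1])
L=(.5423,-.2396,np.radians(-7.6)); o=[180,0,172.4]
fingers.gripper_to(1.0,80)
robot.move_to(tf(L,0,0,.14),o)
f0=np.array(robot.current_contact_force())
robot.line_to(tf(L,0,0,.05),velocity=.12,f_stop=6)
print(robot.line_to(tf(L,0,0,.012),velocity=.04,f_stop=4),robot.current_tool_pos(),robot.current_contact_force()-f0,robot.current_time_s())
S=vision.grab_frame("scene")[:,:,::-1].copy(); cv2.imwrite("pics/scene3.png",S)
cv2.imwrite("pics/v8.png",cv2.resize(S[110:250,220:370],None,fx=4,fy=4,interpolation=2))
```

```text
pin in tin 0.03831271911196824 -0.0018568143827801323
False [ 0.54257746 -0.23977161  0.01230853] [-0.13033184 -1.02398085 -0.43963784] 24.3667
```

View pics/v8.png

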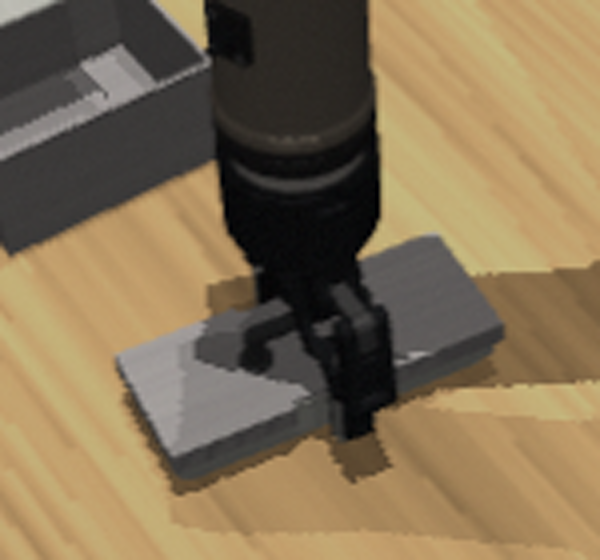

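Run:
```python
from h import *
L=(.5423,-.2396,np.radians(-7.6)); g=.018
robot.line_to(tf(L,0,0,g),velocity=.04)
f0=np.array(robot.current_contact_force())
fingers.gripper_to(0.5,90)
print("gap",robot.current_finger_gap(),robot.current_tool_pos())
robot.line_to(tf(L,0,0,g+.02),velocity=.04)
print("w",robot.current_contact_force()-f0,robot.current_torque(),robot.current_finger_gap())
robot.line_to(tf(L,0,0,g+.075),velocity=.1)
robot.line_to(tf(TP,0,0,g+.075),[180,0,D(TP[2])+180],velocity=.15)
robot.line_to(tf(TP,0,0,g+.055),velocity=.06); robot.pause(.2)
print("w",robot.current_contact_force()-f0,robot.current_torque(),robot.current_finger_gap(),robot.current_tool_pos(),robot.current_time_s())
S=vision.grab_frame("scene")[:,:,::-1].copy(); cv2.imwrite("pics/scene4.png",S)
cv2.imwrite("pics/v9.png",cv2.resize(S[290:430,400:570],None,fx=4.2,fy=4.2,interpolation=2))
```

```text
gap 0.7785047966391785 [ 0.54280312 -0.24003444  0.01870848]
w [ 1.18688626  1.33085422 -3.73822048] [-0.00131282 -0.00976509  0.02460448] 0.7776139194612145
w [ 0.45793694  0.17249262 -3.11194754] [ 0.07196614 -0.00847815  0.03071527] 0.7810641218512632 [0.50094237 0.24024622 0.07333394] 30.4167
```

View pics/v9.png

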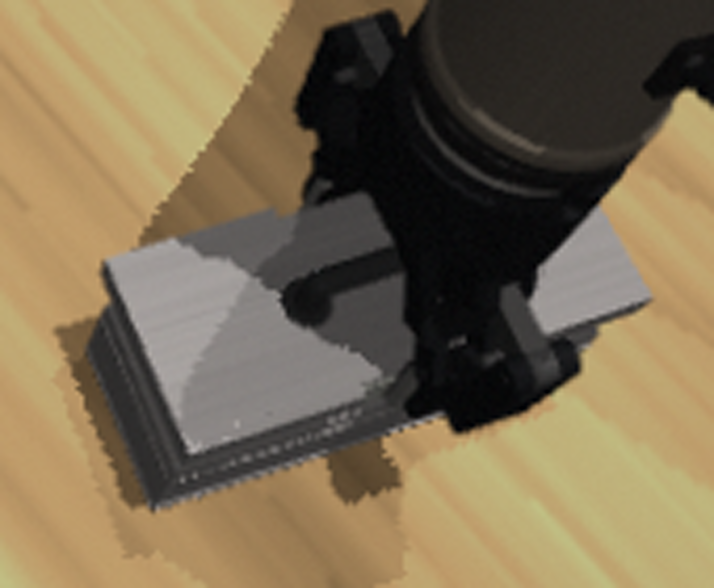

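Run:
```python
from h import *
uv=(np.array([[652,298],[190,455],[102,262]])+.5)/4.2-.5+[400,290]
p,e=cfit(dict(scene=uv),corners(.185,.075,.0896)[:3],TP)
m=p[:2]-TP[:2]; c,s=np.cos(TP[2]),np.sin(TP[2]); print("lid in tin",c*m[0]+s*m[1],-s*m[0]+c*m[1],D(p[2]-TP[2]),e)
```

```text
lid in tin 0.0012618562222200592 -0.0012390608848060361 0.7140414418711694 0.30482152817425584
```

Run:
```python
from h import *
g=.0187
robot.line_to(tf(TP,-.0007,0,.018+.046),velocity=.04)
f0=np.array(robot.current_contact_force())
r=robot.line_to(tf(TP,-.0007,0,.018+.0355),velocity=.015,f_stop=4)
p=robot.current_tool_pos(); print(r,p,"lid z",p[2]-g,robot.current_contact_force()-f0,robot.current_torque(),robot.current_time_s())
```

```text
True [0.49998382 0.24034128 0.05669548] lid z 0.037995481723187646 [ 0.03294722 -1.06310641 10.08297231] [0.07604362 0.01025318 0.01183941] 31.3667
```

Run:
```python
from h import *
x,y,_=robot.current_tool_pos()
fingers.gripper_to(1.0,40); robot.pause(.3)
robot.line_to([x,y,.16],velocity=.1)
f=robot.current_tool_pos(); robot.line_to([.40,.08,.26],velocity=.25); print(robot.current_time_s())
for c in ("scene","top"):
    S=vision.grab_frame(c)[:,:,::-1].copy(); cv2.imwrite(f"pics/{c}5.png",S)
S=cv2.imread("pics/scene5.png"); cv2.imwrite("pics/v10.png",cv2.resize(S[300:420,410:560],None,fx=5,fy=5,interpolation=2))
```

```text
34.2083
```

View pics/v10.png

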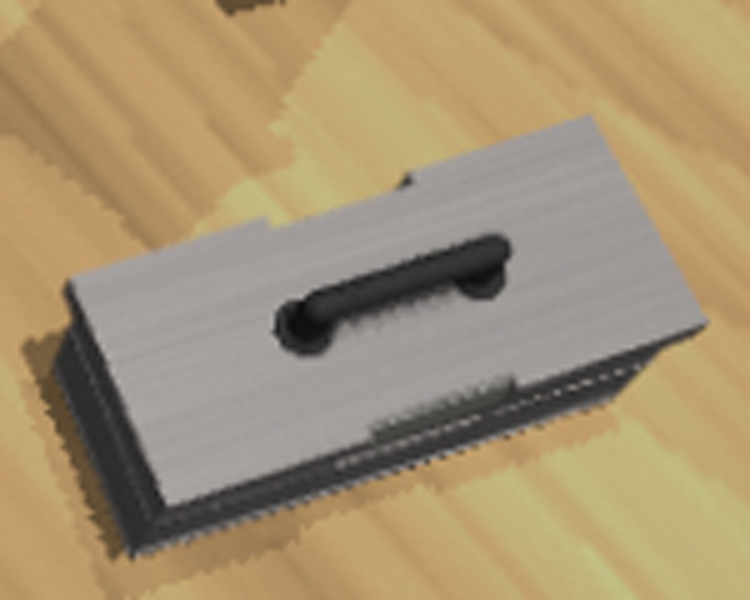

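Run:
```python
from h import *
uv=(np.array([[708,322],[170,507],[67,285],[592,115]])+.5)/5-.5+[410,300]
p,e=cfit(dict(scene=uv),corners(.185,.075,.073),TP)
m=p[:2]-TP[:2]; c,s=np.cos(TP[2]),np.sin(TP[2]); print("lid in tin",c*m[0]+s*m[1],-s*m[0]+c*m[1],D(p[2]-TP[2]),e)
B=(*(p[:2]+TP[:2])/2,(p[2]+TP[2])/2); o=[180,0,D(B[2])+180]
fingers.gripper_to(0.45,45)
robot.move_to(tf(B,0,0,.16),o)
print(robot.line_to(tf(B,0,0,.0975),velocity=.06,f_stop=4),robot.current_tool_pos())
fingers.gripper_to(0.0,45)
print("gap",robot.current_finger_gap()*85,robot.current_tool_pos(),robot.current_contact_force())
fingers.gripper_to(0.0,80); robot.pause(.2)
f0=np.array(robot.current_contact_force())
x,y,z=robot.current_tool_pos()
robot.line_to([x,y,z+.02],velocity=.03)
print("w",robot.current_contact_force()-f0,robot.current_finger_gap()*85)
robot.line_to([x,y,z+.10],velocity=.08); robot.pause(.5)
print("w",robot.current_contact_force()-f0,robot.current_torque(),robot.current_finger_gap()*85,robot.current_tool_pos(),robot.current_time_s())
for c in ("scene","top"):
    S=vision.grab_frame(c)[:,:,::-1].copy(); cv2.imwrite(f"pics/{c}6.png",S)
S=cv2.imread("pics/scene6.png"); cv2.imwrite("pics/v11.png",cv2.resize(S[240:430,400:600],None,fx=3.1,fy=3.1,interpolation=2))
```

```text
lid in tin -0.00030589570436789364 -0.0011501757013311735 0.8522177505591588 0.46837001967067304
False [0.50071957 0.23977066 0.09798997]
gap 7.850955048861853 [0.50059956 0.23977896 0.09802885] [-0.82085084  0.05931086  1.29545838]
w [ 0.32802362  0.70598187 -6.19410193] 6.671422734080071
w [ 0.11597165  0.70067013 -6.62160939] [-0.04966225 -0.01711858 -0.02792323] 6.6436730538351085 [0.50072415 0.2398147  0.19803834] 40.1583
```

View pics/v11.png

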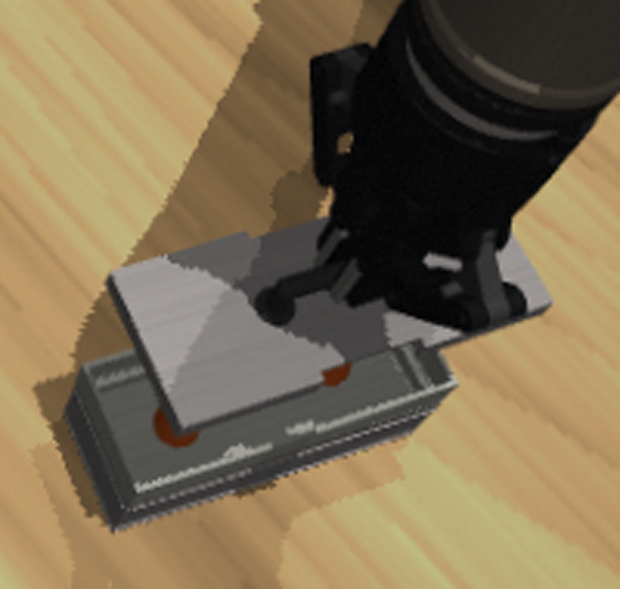

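Run:
```python
from h import *
uv=(np.array([[552,302],[182,432],[108,275]])+.5)/3.1-.5+[400,240]
p,e=cfit(dict(scene=uv),corners(.185,.075,.173)[:3],TP); print("outer",p-TP,"rms px",e)
S=cv2.resize(cv2.imread("pics/scene6.png"),None,fx=3,fy=3,interpolation=2)
draw(S,"scene",place(rect(.178,.068,.070),TP),(0,0,255)); draw(S,"scene",place(rect(.185,.075,.173),TP),(0,255,0))
cv2.imwrite("pics/v12.png",S[720:1290,1200:1800])
print(robot.current_contact_force(),robot.current_dq().round(2))
```

```text
outer [ 0.00055892 -0.00153397  0.02019975] rms px 0.07903172973189443
[-0.00343183  1.08275084 -0.98278214] [ 0.09  0.01  0.01 -0.03  0.02 -0.06 -0.01]
```

View pics/v12.png

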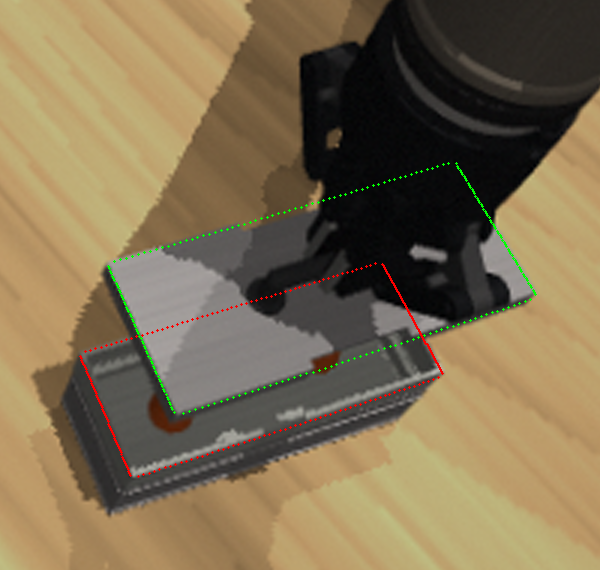

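The red outline (inner lid seated on the tin) and the green outline (outer lid level, 10 cm up) both match the picture. Both bushings are visible, the left one at about (170,412) and the other at about (325,362). I'm handing in.

```bash
python3 -c "
from station import workorder,robot
print(robot.current_time_s()); workorder.close_job()"
```

```text
40.2583
the job is handed in; nothing more can be done
```

The job is handed in at 40.3 s of the 72 s allowed. The arm is still holding the outer lid level, 100 mm above where it sat.

**How it went:**
- **Tin:** The two cameras disagreed on its position by about 6 mm. I touched its inner walls with the shut fingers, which agreed with the scene camera to within 0.5 mm.
- **Kingpin:** I laid the loose kingpin in the far V rests, head the same way as the packed one. The picture puts it at about x 38 mm, y −2 mm in the tin frame.
- **Lid set:** I carried it by the inner lid's band and lowered it until contact, with the inner lid 38.0 mm above the tin's origin (nominal 38).
- **Outer lid:** I then lifted it alone by its bar.

**Last checks:**
- **Lids:** The last picture matches the expected outlines. The inner lid is on the rim, and the outer lid is level (fit residual 0.08 px) and about 1.6 mm off centre.
- **Bushings:** Both are visible in the inner lid, each partly hidden by the outer lid, and look to be standing.

**Not confirmed or disagreeing:**
- The force change on lifting the outer lid read about 6.6 N, too much for its weight. I think the baseline, taken while gripping, was off, because the absolute reading afterwards was only about −1 N.
- The kingpins were last seen before the lid went on, so I could not check them at the end.

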